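# Tuck a slotted strip under the lap of a holding jig and keep it pressed flat

### The arm

A 6-joint arm with a two-finger parallel gripper is mounted at the origin on a cart in front of the work surface, level with it; the furniture and walls round the work are solid. World frame = base frame: x ahead of the robot, y to its left, z up, the work surface at z = 0. Lengths are in m, angles in rad, forces in N, time in s.
With the tool pointing down it reaches from about 0.275 to 0.75 m from the base axis. Payload 10.2 kg.
Tool frame: the origin (TCP) lies on the centre line of the jaws, within the pads' length; the fingertips stand 17 mm ahead of it and the grasp point (between the pads) lies 2 mm behind it (ctrl.tip_extent is the distance from the TCP to the fingertips, in m); z points along the fingers, y is the direction in which the jaws open and shut (so a half turn about z gives the same grasp; the last joint's range is limited). The gripper opens to 85 mm and grips with 20 to 120 N. Pads are 22 mm wide; open, the fingers measure 114 mm over their backs; the gripper's body (76 mm by 85 mm) begins 54 mm behind the grasp point. The pads swing forward as they close: fully open they stand 13 mm farther back than shut.
Start: joints at [-1.572, 0.313, 1.498, -0, 1.331, -0.223], TCP at [0.115, -0.512, 0.248] pointing down, gripper open.
Joint ranges: [-2.94, 2.94], [-0.97, 2.17], [0.19, 2.56], [-1.23, 4.37], [0.02, 3.11], [-2.88, 2.88]. Speed limits (rad/s): [2.39, 2.39, 3.01, 3.14, 3.14, 3.14].

### API

Orientations are given as a 3x3 rotation matrix whose columns are the frame's x, y, z axes.
In Python, from bench import ctrl gives the robot as it stands.
- The arm moves only by the tool jog_arm, never from a script. Its argument "motion" is a list of rows, each a list of 4 numbers: the shift along the world's x, y, z in units of 25 mm (1.0 is 25 mm), then the turn about the world's z in degrees. In form: [[tx, ty, tz, roll], ...]. A call has 1 to 8 rows; each row is the pose to reach, as a shift and turn from the pose commanded when the call began; what a row does not reach only later rows make up. A row lasts 1/8 s, in which the tool goes at most 62.5 mm and 10.7 degrees, less where a joint would pass 70% of its speed; a pose out of reach is approached as far as the arm can. A call with a gripper value outside its range is refused whole. "claw" is the closure, from 0 (fully open) to 1 (shut), set as the call begins (left out, the last holds). The fingers move at their own pace and stop on an object; the grip force is fixed at half the most. Time passes only in rows, so rows that repeat a pose let the fingers close. It gives the time, the measured TCP pose, the force and the opening at its end, in the units of the state.
- ctrl.get_obs(): the state, without advancing time (a new reading comes with each control period).
- ctrl.get_image(name): name is "scene" or "side" or "wrist"; returns (picture, depth): 400x640x3 uint8, red, green, blue; 400x640 float32, m along the optical axis (not along the pixel's ray), 0 where there is no reading.
- ctrl.camera_model(name): a dict with "fx", "fy", "cx", "cy" (pixels), "k1" (the pictures are not rectified: a ray, as slopes to the right and down, at radius r is drawn at 1 + k1 r^2 times it, then the intrinsics apply), "position" and "attitude" of the camera in the world. Camera axes: x right, y down, z forward; pixel columns grow to the right and rows downward; lengths in m; the calibration is good to about 2 mm. A picture is of the moment at which its call begins: read the wrist's pose just before it. camera_model takes no time and is no camera call; for the wrist camera it gives the pose at the moment of the call.
- ctrl.hand_in(): hands the job in, once; it reports no verdict.
The state is a dict: "t": time; "qpos": joint angles; "joint_vel": joint speeds; "tau": joint torques, N m; "tool_pos": TCP position; "tool_rot": TCP orientation; "force": force on the tool from outside, world axes, zero at the start; "wrist_torque": the same for the moment, N m; "grip_width": opening from 0.0 (shut) to 1.0 (fully open).
Only numpy, scipy, OpenCV 4.12 (cv2) and the standard library are available. Lean on these libraries where they do the work, as an engineer would, in place of code of your own. Each camera call takes 0.05 s, during which the arm holds its last target.

### The job

Open the holding jig by turning its two captive knobs (either first) to their open end stops, so that their metal arms swing clear and point towards the front edge of the jig. Then take the slotted wooden strip off its rest, lay it along the cork tongue and slide its rounded end under the hinged wooden lap until it meets the stop, without lifting the lap. Finish while still holding the strip pressed flat on the tongue with moderate force; do not let go, and leave the loose things around alone.

Things in the scene. Friction and masses are not known exactly. Their poses are not given: they have to be found in the camera images.
- jig: Holding jig: plywood base 220 x 230 x 12 mm fixed to the table. Origin: centre of its underside; +x away from the robot to the lap end, y left, z up. A wooden lap (112 mm wide in y, x = 30 to 100 mm, z = 27 to 33 mm), hinged at its far edge, covers the far end of a cork tongue. Under the lap a dark stop stands across the tongue's end, its face at x = 55 mm. Cheeks at y = 33 to 55 mm either side.
- tongue: Raised cork tongue along the jig's centre line, fixed, on which the strip is pressed: 32 mm wide, from x = -100 to +53 mm of the jig, top 20 mm above the table (8 mm above the base, so fingers can straddle it). Origin 12 mm above the jig's origin, axes as the jig.
- mouth (a point): Point on the top of the cork tongue, on the centre line, directly below the lip (front edge) of the lap: the mouth, 7 mm high, through which the strip goes. Axes as the jig; the stop is 25 mm beyond it along +x.
- lap (a joint): Angle of the hinged lap about its far edge, rad: 0 = lying closed, grows as its lip is lifted. It lies loosely by its own weight (80 g). Lifted lip height is about 70 mm x the angle.
- button_left (a joint): Left captive knob (red bar), rad: 0 = closed, its 73 mm aluminium arm lies across the tongue just before the lap's mouth and blocks it; grows as it turns CLOCKWISE seen from above, to the end stop at 1.45 = open, arm pointing to the jig's -x. Starts between 0 and 0.35. Stays where it is left (friction about 0.04 N m).
- button_right (a joint): Right captive knob (blue bar grip), as the left one but mirrored: grows from 0 as it turns COUNTER-CLOCKWISE seen from above, to the end stop at 1.45 = open.
- grip_left (a point): On the left knob's axis, 58 mm above the table, where to grip it from above. Its bar, 12 mm thick and 42 mm long, 38 to 66 mm above the table, lies along its arm, which is this point's y axis (arm to -y); at joint 0 that is the jig's y axis. All else close by is below 40 mm. The axes stand at x = 12, y = +85 and -85 mm of the jig.
- grip_right (a point): The same point of the right knob; the bar lies along this point's y axis, the arm points to its +y.
- strip: Flat wooden strip with a slot in it, 128 x 46 x 4 mm, about 30 g. Origin: centre of its underside; x along its length, +x to its rounded end, away from the robot, that goes under the lap, z up. It starts loose on the rest, both long edges overhanging by 10 mm: take it across its 46 mm width from above, tips reaching up to 7 mm below its underside.
- strip_end (a point): Middle of the strip's rounded (+x) end, on its underside, 64 mm from its centre. Axes as the strip.
- rest: Wooden rest fixed to the table on which the strip starts: a rail 120 x 26 mm, top 14 mm above the table, on a foot 60 mm wide and 5 mm high. Origin: centre of its underside, x along the rail.
- plane: Bystander: small yellow wooden thumb plane, 25 x 60 x 34 mm, loose. Origin centre of underside.
- cork: Bystander: brown cork block 44 x 70 x 28 mm, loose. Origin centre of underside.
- stick: Bystander: pale sanding stick 12 x 148 x 7 mm, loose. Origin centre of underside.
- bridge: Bystander: small wooden violin bridge blank 34 x 41 x 4 mm lying flat, loose. Origin centre of underside.
Mind the look-alikes: they are no part of the job. There is more than one size of the strip; the job needs the smaller.

How it is judged:
On the way, in this order (a step that is already met when the one before it is completed fails the run):
1. both knobs turned to their open end stops (value of joint each of button_left, button_right above 1.33 rad), for 0.2 s.
2. the strip's rounded end is under the lap (x of strip_end in the frame of mouth between 0.008 and 0.03 m and y of strip_end in the frame of mouth between -0.03 and 0.03 m and z of strip_end in the frame of mouth between -0.004 and 0.005 m), for 0.1 s.
At the end, for the whole second after the job is handed in: Knobs open (over 1.3 rad); strip end 18 mm or more past the lip, within 14 mm of centre; strip in line within 0.12 rad and flat (tilt under 0.03 rad, end within 2.5 mm of the tongue); lap under 0.03 rad; fingers on the strip, pressing it on the tongue with 3 to 40 N, at rest (value of joint each of button_left, button_right above 1.3 rad and x of strip_end in the frame of mouth between 0.018 and 0.029 m and y of strip_end in the frame of mouth between -0.014 and 0.014 m and z of strip_end in the frame of mouth between -0.003 and 0.0025 m and angle between the x axis of strip and the x axis of jig, either way round below 0.12 rad and angle between strip's own z axis and vertical below 0.03 rad and value of joint lap below 0.03 rad and contact force between the fingers and strip above 2 N and contact force between strip and tongue between 3 and 40 N and linear speed of strip below 0.01 m/s); the arm keeps its last pose, push and grip.
It fails at once if the lap is lifted (over 0.06 rad, about 4 mm at its lip) (value of joint lap above 0.06 rad).
It fails at once if a loose bystander is moved by more than 30 mm (distance of any of plane, cork, stick, bridge from where it was at the start of the episode above 0.03 m).
It also fails if it takes over 58 s, if anything falls off the work surface, if the arm or the gripper's body presses on something with over 40 N, if the wrist force passes 120 N, or if a joint passes its speed limit or range.

## Working session

There is one attempt and no reset: what is moved stays moved. The work goes in short steps, Python scripts to look and compute and a tool call to move; the robot and the scene stay as the last step left them, time stands still between calls to the robot, and variables do not carry over. Pictures are saved under pics/ and viewed, and the job is handed in when it is done.

Besides the shell and the picture viewer there is one more tool, called after "Call:" as name(argument=value, ...), one argument or row to a line, values as JSON. jog_arm: Moves the arm, as the interface text tells. Its arguments: {"type":"object","properties":{"motion":{"type":"array","items":{"type":"array","items":{"type":"number"}}},"claw":{"type":"number"}},"required":["motion"]}

```bash
mkdir -p pics; ls; cat > h.py <<'E'
import numpy as np, cv2
from bench import ctrl
def snap(n,f):
    m=ctrl.camera_model(n); p,d=ctrl.get_image(n)
    cv2.imwrite(f'pics/{f}.png',p[:,:,::-1]); np.savez(f'pics/{f}.npz',p=p,d=d,m=np.array(m,dtype=object))
    return p,d,m
def load(f):
    z=np.load(f'pics/{f}.npz',allow_pickle=True); return z['p'],z['d'],z['m'].item()
def rays(m,uv):
    uv=np.asarray(uv,float).reshape(-1,1,2)
    K=np.array([[m['fx'],0,m['cx']],[0,m['fy'],m['cy']],[0,0,1]])
    s=cv2.undistortPoints(uv,K,np.array([m['k1'],0,0,0,0.]))[:,0]
    return np.c_[s,np.ones(len(s))]
def onz(m,uv,z):
    r=rays(m,uv)@np.array(m['attitude']).T; o=np.array(m['position'])
    return o+r*((z-o[2])/r[:,2])[:,None]
def deproj(m,d,uv):
    r=rays(m,uv); dd=np.array([d[int(round(v)),int(round(u))] for u,v in uv])
    return np.array(m['position'])+(r*dd[:,None])@np.array(m['attitude']).T
def proj(m,P):
    A=np.array(m['attitude']); c=(np.atleast_2d(P)-np.array(m['position']))@A
    s=c[:,:2]/c[:,2:]; r2=(s**2).sum(1,keepdims=True); s=s*(1+m['k1']*r2)
    return s*[m['fx'],m['fy']]+[m['cx'],m['cy']]
def crop(f,x0,y0,x1,y1,k,o):
    p=cv2.imread(f'pics/{f}.png')[y0:y1,x0:x1]
    cv2.imwrite(f'pics/{o}.png',cv2.resize(p,None,fx=k,fy=k,interpolation=cv2.INTER_CUBIC))
E
python3 - <<'E'
from h import *
for n in('scene','side','wrist'):
    p,d,m=snap(n,n+'0'); print(n,m)
print(ctrl.get_obs())
E
```

```text
pics
scene {'fx': 406.19831655477714, 'fy': 406.19831655477714, 'cx': 324.13561590108844, 'cy': 197.7805352203288, 'k1': 0.027362648996297364, 'position': array([ 0.05857479, -0.97050074,  0.63808377]), 'attitude': array([[ 0.8795952 , -0.22598824,  0.41861869],
       [-0.47533526, -0.4530209 ,  0.75420717],
       [ 0.01920106, -0.86238123, -0.50589519]])}
side {'fx': 378.87586993159306, 'fy': 378.87586993159306, 'cx': 318.11676861855955, 'cy': 197.24074309578583, 'k1': -0.031461112789660954, 'position': array([0.31986314, 0.55687585, 0.62514884]), 'attitude': array([[-0.95186464, -0.19227351,  0.23871449],
       [-0.30649384,  0.58711979, -0.74923419],
       [ 0.00390389, -0.78633405, -0.61778922]])}
wrist {'fx': 350.1073946199709, 'fy': 350.1073946199709, 'cx': 315.31478593777376, 'cy': 189.85203663188605, 'k1': -0.07368593841911986, 'position': array([ 0.18941805, -0.49444931,  0.37412854]), 'attitude': array([[ 0.22011021, -0.93042191, -0.29302998],
       [-0.97547443, -0.21027211, -0.06507902],
       [-0.00106509,  0.30016781, -0.95388582]])}
{'t': 0.15, 'qpos': array([-1.57240805e+00,  3.13313047e-01,  1.49821730e+00,  2.80018340e-05,
        1.33100697e+00, -2.23414676e-01]), 'joint_vel': array([-1.00157146e-03, -2.51702735e-03, -2.11890969e-03,  2.16617207e-03,
       -3.67447333e-05, -6.47808270e-04]), 'tau': array([ 4.33883488e-04, -4.12369215e+01, -2.59796619e+01, -2.36608521e-04,
        3.24999237e-03,  1.02320516e-05]), 'tool_pos': array([ 0.11548147, -0.51197514,  0.24788789]), 'tool_rot': array([[ 9.75503868e-01,  2.19982277e-01,  2.87231432e-05],
       [ 2.19982153e-01, -9.75503439e-01,  9.44616495e-04],
       [ 2.35818413e-04, -9.15158466e-04, -9.99999553e-01]]), 'force': array([0.70036448, 0.25434355, 0.42129189]), 'wrist_torque': array([-0.02763581, -0.0315746 , -0.01075347]), 'grip_width': 0.9992504319599674}
```

View pics/scene0.png

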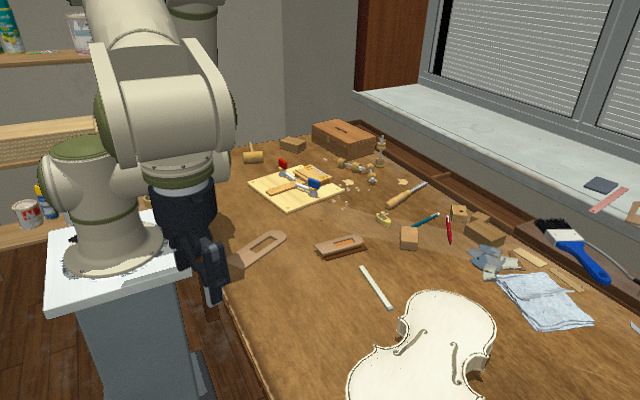

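View pics/side0.png

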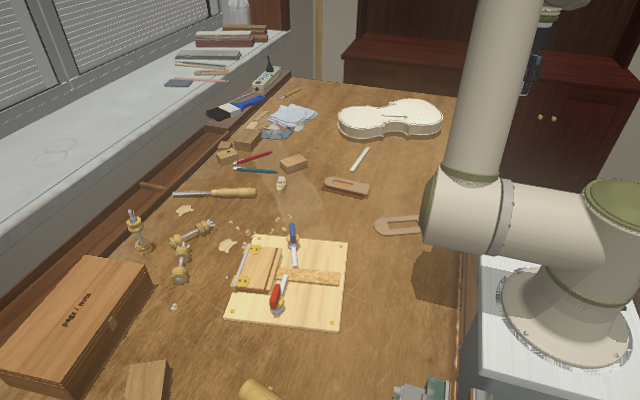

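View pics/wrist0.png

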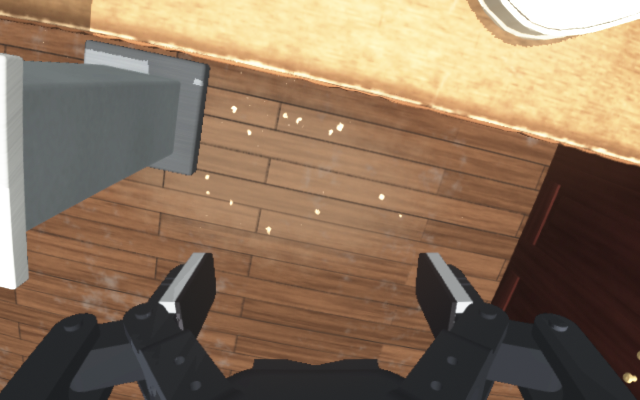

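```bash
python3 - <<'E'
from h import *
crop('side0',220,215,360,335,5,'s_jig'); crop('side0',310,165,440,245,6,'s_strip'); crop('scene0',225,140,375,265,5,'c_jig')
E
```

```text
(no output)
```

View pics/s_jig.png

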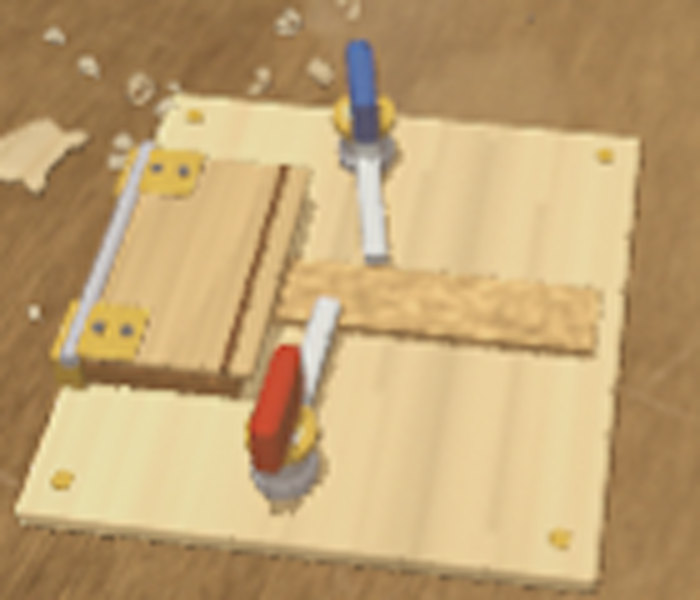

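View pics/s_strip.png

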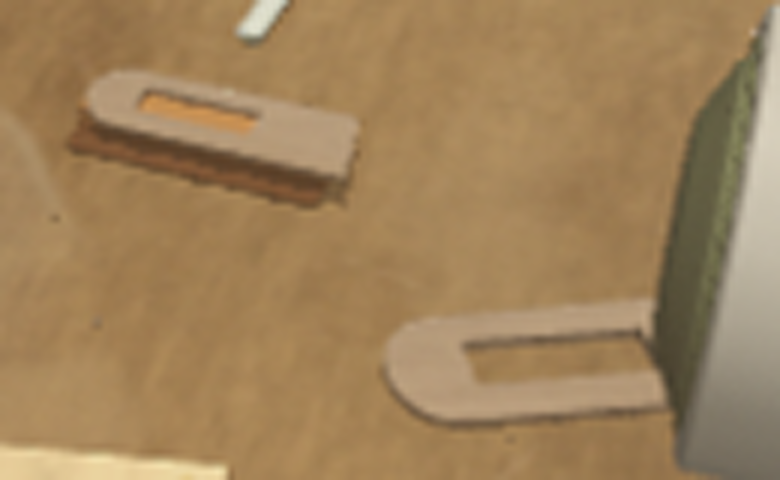

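View pics/c_jig.png

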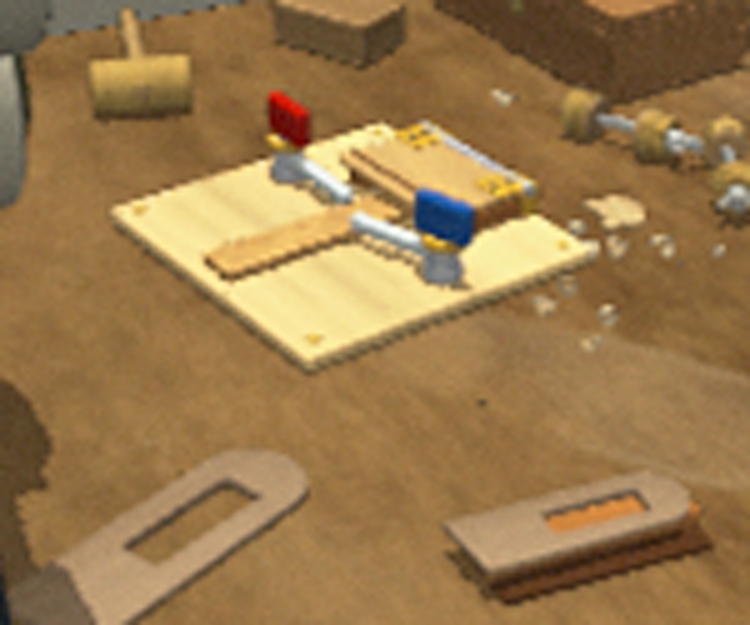

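```bash
cat >> h.py <<'E'
def fit2(model,W):
    a=np.asarray(model,float)[:,:2];b=np.asarray(W)[:,:2]; ca,cb=a.mean(0),b.mean(0)
    H=(a-ca).T@(b-cb); th=np.arctan2(H[0,1]-H[1,0],H[0,0]+H[1,1]); c,s=np.cos(th),np.sin(th);R=np.array([[c,-s],[s,c]])
    t=cb-R@ca; return t,th,np.linalg.norm((a@R.T+t)-b,axis=1)
E
python3 - <<'E'
from h import *
p,d,m=load('side0')
C=np.array([(175,95),(638,138),(598,575),(20,512)])/5+[219.6,214.6]
M=np.array([(.11,-.115),(-.11,-.115),(-.11,.115),(.11,.115)])
W=onz(m,C,.012);print('jig side',W.round(4),fit2(M,W)); print(deproj(m,d,C-[[-2,-2],[2,-2],[2,2],[-2,2]]).round(4))
p2,d2,m2=load('scene0')
C2=np.array([(600,245),(310,362),(112,212),(380,122)])/5+[224.6,139.6]
W=onz(m2,C2,.012);print('jig scene',W.round(4),fit2(M,W))
# strip top z=.018 : right end corners + rounded end
S=np.array([(360,122),(345,178),(88,98)])/6+[309.6,164.6]
W=onz(m,S,.018);print('strip side',W.round(4))
S2=np.array([(447,528),(490,570),(690,490)])/5+[224.6,139.6]
W=onz(m2,S2,.018);print('strip scene',W.round(4))
print(deproj(m,d,[(345,187),(340,184)]))
E
```

```text
jig side [[ 0.6556 -0.0098  0.012 ]
 [ 0.443  -0.0495  0.012 ]
 [ 0.4009  0.1722  0.012 ]
 [ 0.6137  0.2139  0.012 ]] (array([0.52831592, 0.08170593]), np.float64(0.18765968166400096), array([0.0024384 , 0.00260161, 0.00287179, 0.00175098]))
[[ 0.6485 -0.0054  0.0117]
 [ 0.4465 -0.0454  0.0085]
 [ 0.4051  0.171   0.0146]
 [ 0.6124  0.2087  0.0118]]
jig scene [[ 0.6622 -0.0155  0.012 ]
 [ 0.4421 -0.0599  0.012 ]
 [ 0.4012  0.1631  0.012 ]
 [ 0.6144  0.208   0.012 ]] (array([0.52997011, 0.07392956]), np.float64(0.19962582411272004), array([0.00222108, 0.00297017, 0.00255189, 0.00073887]))
strip side [[ 0.4384 -0.2743  0.018 ]
 [ 0.4362 -0.2315  0.018 ]
 [ 0.5606 -0.2537  0.018 ]]
strip scene [[ 0.4369 -0.2419  0.018 ]
 [ 0.4402 -0.2815  0.018 ]
 [ 0.564  -0.2701  0.018 ]]
[[ 0.49946289 -0.24443477  0.01794272]
 [ 0.51728469 -0.25941479  0.01346579]]
```

Call:
jog_arm(
  motion=[
    [13, 9.6, 1, 0],
    [13, 9.6, 1, 0],
    [13, 9.6, 1, 0],
    [13, 9.6, 1, 0],
    [13, 9.6, 1, 0],
    [13, 9.6, 1, 0],
    [13, 9.6, 1, 0],
    [13, 9.6, 1, 0],
  ],
  claw=0,
)

```text
t: 1.15
tool_pos: [0.4415, -0.2709, 0.273]
tool_rot: [[0.975, 0.223, -0.0], [0.223, -0.975, 0.0], [-0.0, -0.0, -1.0]]
force: [0.1, -1.4, 0.0]
grip_width: 1.0
```

```bash
python3 - <<'E'
from h import *
o=ctrl.get_obs(); print(o['t'],o['tool_pos'],o['qpos'].round(3),o['joint_vel'].round(3),ctrl.tip_extent); snap('wrist','w1')
E
```

```text
1.15 [ 0.44152614 -0.27089712  0.27304987] [-0.777  0.28   1.476  0.     1.385  0.569] [-0.055 -0.012  0.02  -0.013 -0.003 -0.025] 0.017
```

View pics/w1.png

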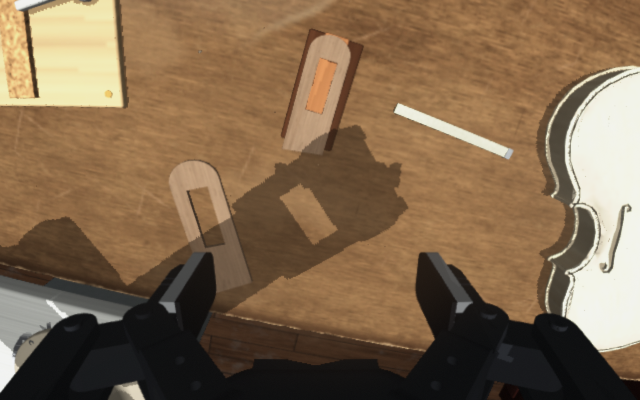

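```bash
python3 - <<'E'
from h import *
crop('w1',260,15,400,165,5,'w1c')
E
```

```text
(no output)
```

View pics/w1c.png

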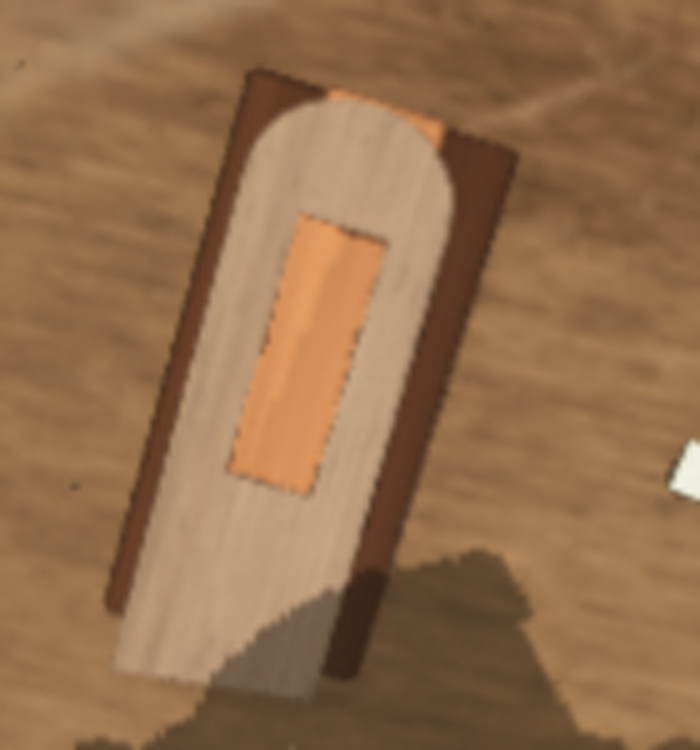

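Call:
jog_arm(
  motion=[
    [0, 13.6, 1, 0],
    [0, 13.6, 1, 0],
    [0, 13.6, 1, 0],
    [0, 13.6, 1, 0],
    [0, 13.6, 1, 0],
    [0, 13.6, 1, 0],
    [0, 13.6, 1, 0],
  ],
)

```text
t: 2.08
tool_pos: [0.4402, 0.0682, 0.2983]
tool_rot: [[0.975, 0.221, 0.0], [0.221, -0.975, -0.0], [-0.0, 0.0, -1.0]]
force: [0.1, -0.5, -0.1]
grip_width: 1.001
```

```bash
python3 - <<'E'
from h import *
o=ctrl.get_obs(); print(o['t'],o['tool_pos'],o['qpos'].round(3),o['joint_vel'].round(3),ctrl.tip_extent); snap('wrist','w2')
E
```

```text
2.075 [0.44015226 0.0681736  0.2983237 ] [-0.11   0.1    1.63  -0.     1.412  1.237] [-0.054  0.006  0.006 -0.008 -0.003 -0.028] 0.017
```

View pics/w2.png

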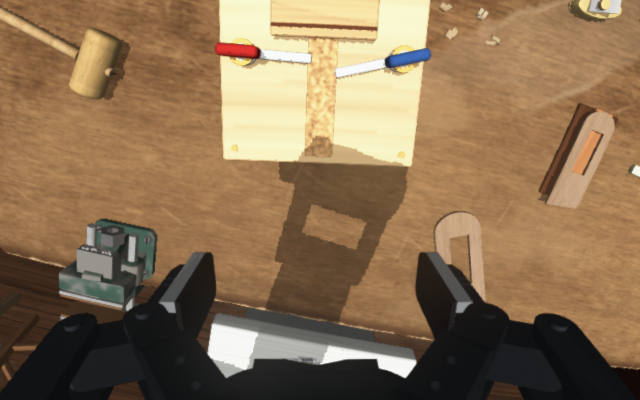

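```bash
python3 - <<'E'
from h import *
crop('w2',205,0,445,175,3.3,'w2c')
E
```

```text
(no output)
```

View pics/w2c.png

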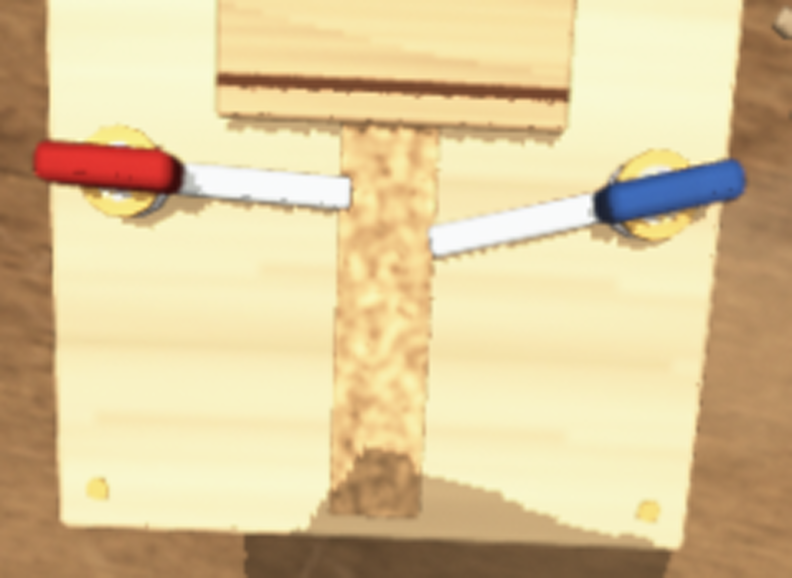

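```bash
python3 - <<'E'
from h import *
p,d,m=load('w2')
def px(a): return (np.array(a,float)+.5)/3.3-.5+[205,0]
W=[];M=[]
for q,mm,z in [((62,524),(-.11,.115),.012),((680,547),(-.11,-.115),.012),((217,117),(.03,.056),.033),((566,132),(.03,-.056),.033),((331,515),(-.1,.016),.02),((420,517),(-.1,-.016),.02)]:
    W.append(onz(m,[px(q)],z)[0]);M.append(mm)
t,th,r=fit2(M,W);print(t,th,r); R=np.array([[np.cos(th),-np.sin(th)],[np.sin(th),np.cos(th)]])
print(np.array(W).round(4))
for s in(1,-1):print('axis',R@[.012,.085*s]+t)
print('bars centre z.066 red',onz(m,[px((36,160)),px((180,170))],.064).round(4),'blue',onz(m,[px((745,175)),px((598,203))],.064).round(4))
# arm tips
a=onz(m,[px((350,192)),px((432,241))],.03); print(a, R.T@(a[:,:2]-t).T)
p,d,m=load('w1')
px1=lambda a:(np.array(a,float)+.5)/5-.5+[260,15]
S=onz(m,[px1(q) for q in [(113,667),(318,697),(340,97),(243,180),(455,190)]],.018); print('strip',S.round(4))
b=S[:2].mean(0); print('back',b,'end',S[2], 'len',np.linalg.norm(S[2]-b), 'w',np.linalg.norm(S[0]-S[1]),'yaw',np.arctan2(*(S[2]-b)[[1,0]]), 'ctr',(b+S[2])/2)
E1=onz(m,[px1(q) for q in [(113,667),(240,190),(318,697),(452,215)]],.018)
for i in(0,2): print('edge yaw',np.arctan2(*(E1[i+1]-E1[i])[[1,0]]))
print('rest foot yaw',[np.arctan2(*(x[1]-x[0])[[1,0]]) for x in [onz(m,[px1((348,678)),px1((516,158))],.005),onz(m,[px1((108,610)),px1((250,72))],.005)]])
E
```

```text
[0.52988855 0.08203471] 0.18447707858062493 [0.00121828 0.00210348 0.00091312 0.00081128 0.00073981 0.00025085]
[[ 0.4016  0.1741  0.012 ]
 [ 0.4435 -0.0492  0.012 ]
 [ 0.5487  0.1418  0.033 ]
 [ 0.5689  0.0329  0.033 ]
 [ 0.4282  0.0788  0.02  ]
 [ 0.4345  0.0477  0.02  ]]
axis [0.52609317 0.16779365]
axis [0.5572767  0.00067815]
bars centre z.066 red [[0.5229 0.1875 0.064 ]
 [0.5291 0.1452 0.064 ]] blue [[ 0.5656 -0.018   0.064 ]
 [ 0.5476  0.0226  0.064 ]]
[[0.53578302 0.09581177 0.03      ]
 [0.52682966 0.06636968 0.03      ]] [[ 0.00832162 -0.00588046]
 [ 0.01246206 -0.01483813]]
strip [[ 0.4373 -0.2334  0.018 ]
 [ 0.4408 -0.279   0.018 ]
 [ 0.5627 -0.2549  0.018 ]
 [ 0.5426 -0.2392  0.018 ]
 [ 0.5505 -0.2821  0.018 ]]
back [ 0.43902559 -0.2561736   0.018     ] end [ 0.56271945 -0.25489521  0.018     ] len 0.1237004639337058 w 0.04573646855381992 yaw 0.010334728217573272 ctr [ 0.50087252 -0.2555344   0.018     ]
edge yaw -0.054865210071081895
edge yaw -0.0355920631701195
rest foot yaw [np.float64(-0.0731250673313324), np.float64(-0.05453473388877273)]
```

Call:
jog_arm(
  motion=[
    [3.43, 3.98, -3, 86],
    [3.43, 3.98, -3, 86],
    [3.43, 3.98, -3, 86],
    [3.43, 3.98, -4, 86],
    [3.43, 3.98, -5, 86],
    [3.43, 3.98, -6, 86],
    [3.43, 3.98, -6.5, 86],
    [3.43, 3.98, -7, 86],
  ],
  claw=0.3,
)

```text
t: 3.12
tool_pos: [0.5266, 0.165, 0.1225]
tool_rot: [[-0.154, 0.988, -0.001], [0.988, 0.154, -0.0], [-0.0, -0.001, -1.0]]
force: [-0.2, -0.1, -0.2]
grip_width: 0.701
```

```bash
python3 - <<'E'
from h import *
o=ctrl.get_obs(); print(o['t'],o['tool_pos'],o['qpos'].round(3),o['joint_vel'].round(3),ctrl.tip_extent); snap('wrist','w3'); snap('side','s3')
E
```

```text
3.125 [0.52660879 0.16500207 0.12245616] [ 0.091  0.5    1.574 -0.     1.069 -0.063] [ 1.000e-03  1.240e-01  9.200e-02 -0.000e+00 -2.200e-01 -1.489e+00] 0.017
```

View pics/w3.png

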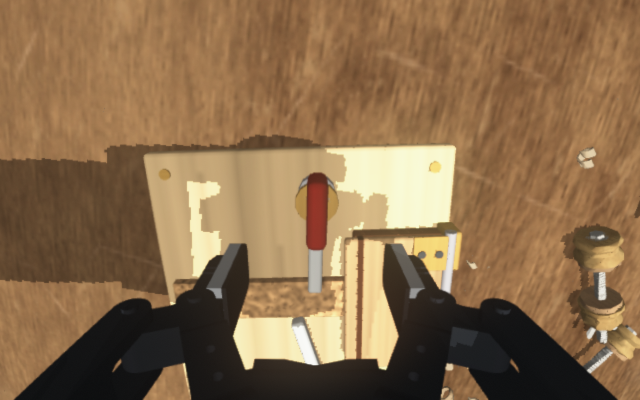

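View pics/s3.png

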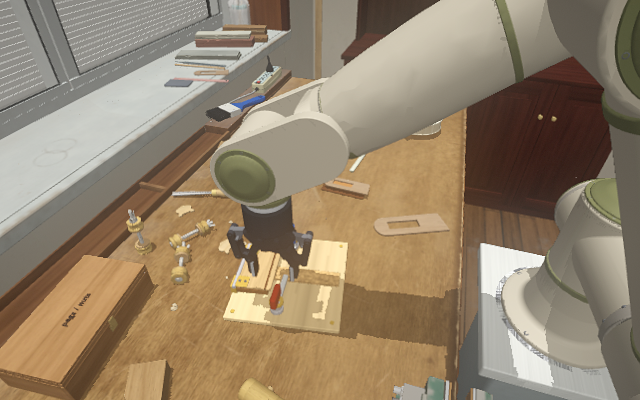

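Call:
jog_arm(
  motion=[
    [0, 0, -1, 0],
    [0, 0, -2, 0],
    [0, 0, -2.5, 0],
    [0, 0, -2.5, 0],
  ],
)

```text
t: 3.72
tool_pos: [0.5263, 0.1667, 0.0607]
tool_rot: [[-0.148, 0.989, -0.001], [0.989, 0.148, -0.0], [-0.0, -0.001, -1.0]]
force: [-0.1, -0.2, -0.1]
grip_width: 0.699
```

Call:
jog_arm(
  motion=[
    [0, 0, 0, 0],
    [0, 0, 0, 0],
    [0, 0, 0, 0],
    [0, 0, 0, 0],
  ],
  claw=1,
)

```text
t: 4.22
tool_pos: [0.5268, 0.1675, 0.0616]
tool_rot: [[-0.15, 0.989, 0.002], [0.989, 0.15, 0.0], [-0.0, 0.002, -1.0]]
force: [0.2, 0.2, 6.3]
grip_width: 0.127
```

```bash
python3 - <<'E'
from h import *
o=ctrl.get_obs(); print(o['t'],o['tool_pos'],o['grip_width'],o['force'],o['wrist_torque'],ctrl.tip_extent); snap('wrist','w4')
E
```

```text
4.225 [0.5268026  0.167461   0.06157261] 0.12671236812186734 [0.17313636 0.15754602 6.29792987] [ 0.041207   -0.04720932 -0.06322418] 0.017
```

View pics/w4.png

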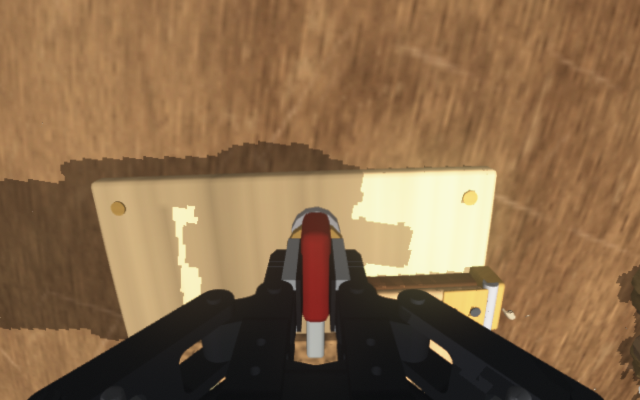

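Call:
jog_arm(
  motion=[
    [0, 0, 0, -10],
    [0, 0, 0, -20],
    [0, 0, 0, -30],
    [0, 0, 0, -40],
    [0, 0, 0, -50],
    [0, 0, 0, -60],
    [0, 0, 0, -70],
    [0, 0, 0, -77],
  ],
)

```text
t: 5.28
tool_pos: [0.527, 0.1673, 0.0616]
tool_rot: [[0.931, 0.365, 0.002], [0.365, -0.931, 0.0], [0.002, 0.001, -1.0]]
force: [1.3, 0.0, 4.8]
grip_width: 0.125
```

Call:
jog_arm(
  motion=[
    [0, 0, 0, -3],
    [0, 0, 0, -5],
    [0, 0, 0, -5],
  ],
)

```text
t: 5.65
tool_pos: [0.527, 0.1674, 0.0616]
tool_rot: [[0.958, 0.287, 0.002], [0.287, -0.958, -0.0], [0.002, 0.001, -1.0]]
force: [2.1, 0.4, 5.2]
grip_width: 0.124
```

```bash
python3 - <<'E'
from h import *
o=ctrl.get_obs(); print(o['t'],o['tool_pos'],o['qpos'].round(3),o['grip_width'],o['force'],o['wrist_torque']); snap('wrist','w5')
print(np.degrees(np.arctan2(o['tool_rot'][1,0],o['tool_rot'][0,0])))
E
```

```text
5.65 [0.5269918  0.16735696 0.06159319] [ 9.600e-02  5.870e-01  1.618e+00 -1.000e-03  9.340e-01  1.375e+00] 0.12425567057780693 [2.14991576 0.4128786  5.16334139] [-0.01856992 -0.17114606  0.48164829]
16.703288795312055
```

View pics/w5.png

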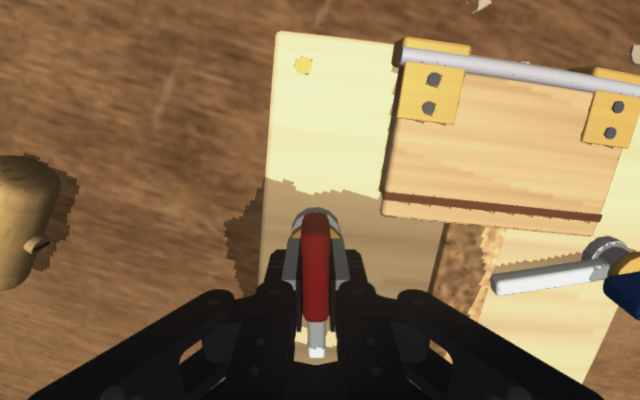

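Call:
jog_arm(
  motion=[
    [0, 0, 0, 0],
    [0, 0, 0, 0],
    [0, 0, 2, 0],
    [0, 0, 3, 0],
  ],
  claw=0.3,
)

```text
t: 6.2
tool_pos: [0.5266, 0.1674, 0.1377]
tool_rot: [[0.958, 0.286, 0.002], [0.286, -0.958, 0.0], [0.002, 0.0, -1.0]]
force: [0.5, -0.5, 0.4]
grip_width: 0.701
```

Call:
jog_arm(
  motion=[
    [0.3, -1.5, 0, 12],
    [0.6, -3, 0, 24],
    [0.9, -4.5, 0, 36],
    [1.25, -6.65, 0, 50],
    [1.25, -6.65, 0, 97.2],
    [1.25, -6.65, 0, 97.2],
    [1.25, -6.65, 0, 97.2],
    [1.25, -6.65, 0, 97.2],
  ],
)

```text
t: 7.2
tool_pos: [0.5572, 0.0011, 0.1355]
tool_rot: [[-0.219, 0.976, -0.001], [0.976, 0.219, 0.0], [0.0, -0.001, -1.0]]
force: [0.4, -0.4, 0.8]
grip_width: 0.699
```

Call:
jog_arm(
  motion=[
    [0, 0, 0, 17],
    [0, 0, 0, 17],
    [0, 0, 0, 17],
  ],
)

```text
t: 7.58
tool_pos: [0.5573, 0.0011, 0.1356]
tool_rot: [[-0.488, 0.873, -0.001], [0.873, 0.488, 0.0], [0.0, -0.0, -1.0]]
force: [0.2, -0.1, 0.1]
grip_width: 0.703
```

```bash
python3 - <<'E'
from h import *
o=ctrl.get_obs(); print(o['t'],o['tool_pos'],o['qpos'].round(3),o['grip_width'],o['force'],o['wrist_torque']); snap('wrist','w6')
print(np.degrees(np.arctan2(o['tool_rot'][1,0],o['tool_rot'][0,0])))
E
```

```text
7.575 [0.55729845 0.00114239 0.13558657] [-0.208  0.493  1.545  0.     1.104 -0.718] 0.7026430970143024 [ 0.21816741 -0.13565835  0.1020656 ] [-0.02096438  0.04109407  0.05357711]
119.22752326239359
```

View pics/w6.png

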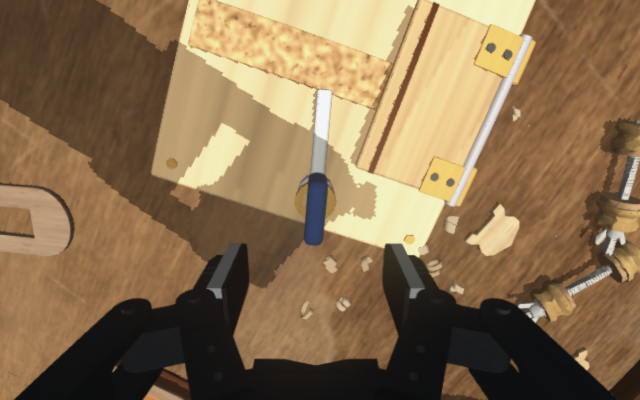

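Call:
jog_arm(
  motion=[
    [0, 0, -1, -5.3],
    [0, 0, -2, -5.3],
    [0, 0, -3, -5.3],
    [0, 0, -3, -5.3],
  ],
)

```text
t: 8.12
tool_pos: [0.5565, 0.0013, 0.0594]
tool_rot: [[-0.405, 0.914, -0.004], [0.914, 0.405, 0.001], [0.002, -0.003, -1.0]]
force: [1.0, -0.1, 0.9]
grip_width: 0.703
```

Call:
jog_arm(
  motion=[
    [0, 0, 0, 0],
    [0, 0, 0, 0],
    [0, 0, 0, 0],
    [0, 0, 0, 0],
  ],
  claw=1,
)

```text
t: 8.62
tool_pos: [0.5575, 0.0009, 0.0619]
tool_rot: [[-0.407, 0.914, 0.0], [0.914, 0.407, -0.001], [-0.001, -0.0, -1.0]]
force: [-4.5, -0.9, 5.9]
grip_width: 0.121
```

Call:
jog_arm(
  motion=[
    [0, 0, 0, 10],
    [0, 0, 0, 20],
    [0, 0, 0, 30],
    [0, 0, 0, 40],
    [0, 0, 0, 50],
    [0, 0, 0, 60],
    [0, 0, 0, 68],
    [0, 0, 0, 68],
  ],
)

```text
t: 9.62
tool_pos: [0.557, 0.0002, 0.0619]
tool_rot: [[-0.999, -0.036, -0.001], [-0.036, 0.999, -0.002], [0.001, -0.001, -1.0]]
force: [-8.0, -6.0, 8.3]
grip_width: 0.128
```

```bash
python3 - <<'E'
from h import *
o=ctrl.get_obs(); print(o['t'],o['tool_pos'],o['qpos'].round(3),o['grip_width'],o['force'],o['wrist_torque']); snap('wrist','w7')
print(np.degrees(np.arctan2(o['tool_rot'][1,0],o['tool_rot'][0,0])))
E
```

```text
9.625 [5.57022487e-01 2.21113817e-04 6.18609466e-02] [-0.209  0.595  1.603 -0.002  0.945 -1.815] 0.1284946437387258 [-8.01250511 -5.97706855  8.30437997] [-0.80555096  1.17886299  0.05904208]
-177.9157993499163
```

View pics/w7.png

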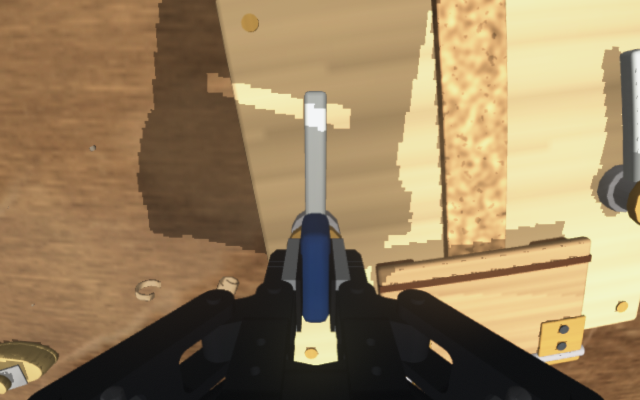

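Call:
jog_arm(
  motion=[
    [0, 0, 0, 2.5],
    [0, 0, 0, 2.5],
    [0, 0, 0, 2.5],
  ],
)

```text
t: 10.05
tool_pos: [0.557, 0.0002, 0.0618]
tool_rot: [[-0.997, -0.077, -0.001], [-0.077, 0.997, -0.001], [0.001, -0.001, -1.0]]
force: [-7.4, -6.0, 8.8]
grip_width: 0.121
```

```bash
python3 - <<'E'
from h import *
o=ctrl.get_obs(); print(o['t'],o['force'],o['wrist_torque'])
print(np.degrees(np.arctan2(o['tool_rot'][1,0],o['tool_rot'][0,0])))
E
```

```text
10.05 [-7.43943093 -6.01043343  8.82702286] [-0.82531157  1.2000958  -0.52492968]
-175.57534400290018
```

Call:
jog_arm(
  motion=[
    [0, 0, 0, 0],
    [0, 0, 0, 0],
    [0, 0, 2, 0],
    [0, 0, 4, 0],
  ],
  claw=0.2,
)

```text
t: 10.55
tool_pos: [0.5573, 0.0013, 0.162]
tool_rot: [[-0.997, -0.078, -0.001], [-0.078, 0.997, 0.0], [0.001, 0.0, -1.0]]
force: [0.7, -1.0, 0.5]
grip_width: 0.805
```

Call:
jog_arm(
  motion=[
    [-2.28, -10.23, 2, -7],
    [-2.28, -10.23, 2, -7],
    [-2.28, -10.23, 2, -7],
    [-2.28, -10.23, 2, -7],
    [-2.28, -10.23, 2, -7],
    [-2.28, -10.23, 2, -7],
    [-2.28, -10.23, 2, -7],
    [-2.28, -10.23, 2, -7],
  ],
  claw=0,
)

```text
t: 11.55
tool_pos: [0.5009, -0.2532, 0.2106]
tool_rot: [[-0.999, 0.042, -0.0], [0.042, 0.999, 0.0], [0.0, 0.0, -1.0]]
force: [-0.6, -1.0, 0.4]
grip_width: 1.003
```

```bash
python3 - <<'E'
from h import *
o=ctrl.get_obs(); print(o['t'],o['tool_pos'],o['qpos'].round(3),o['joint_vel'].round(3)); p,d,m=snap('wrist','w8'); snap('side','s8')
print(np.degrees(np.arctan2(o['tool_rot'][1,0],o['tool_rot'][0,0])))
crop('s8',200,200,380,340,4,'s8c')
E
```

```text
11.55 [ 0.50087837 -0.25321495  0.21060609] [-0.677  0.423  1.442  0.     1.277 -2.206] [-0.008  0.    -0.004 -0.002 -0.    -0.003]
177.60683083939028
```

View pics/w8.png

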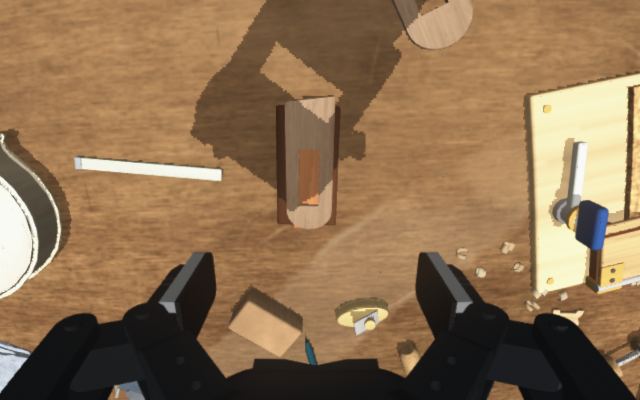

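View pics/s8c.png

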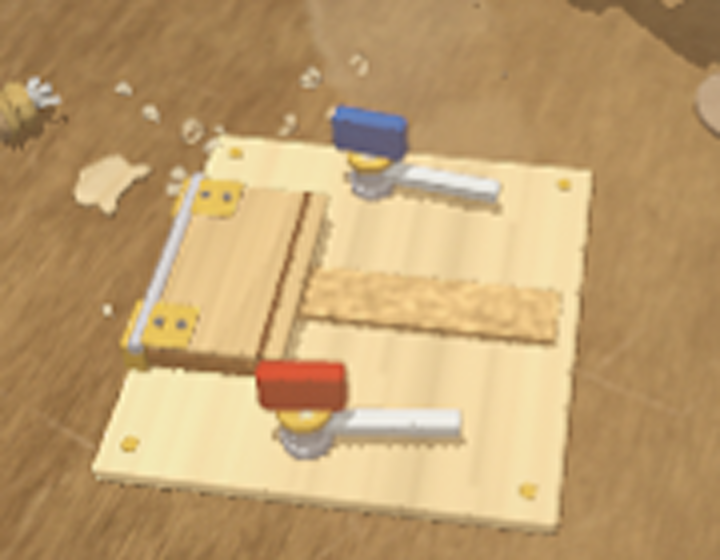

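```bash
python3 - <<'E'
from h import *
crop('w8',250,85,370,240,5,'w8c')
E
```

```text
(no output)
```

View pics/w8c.png

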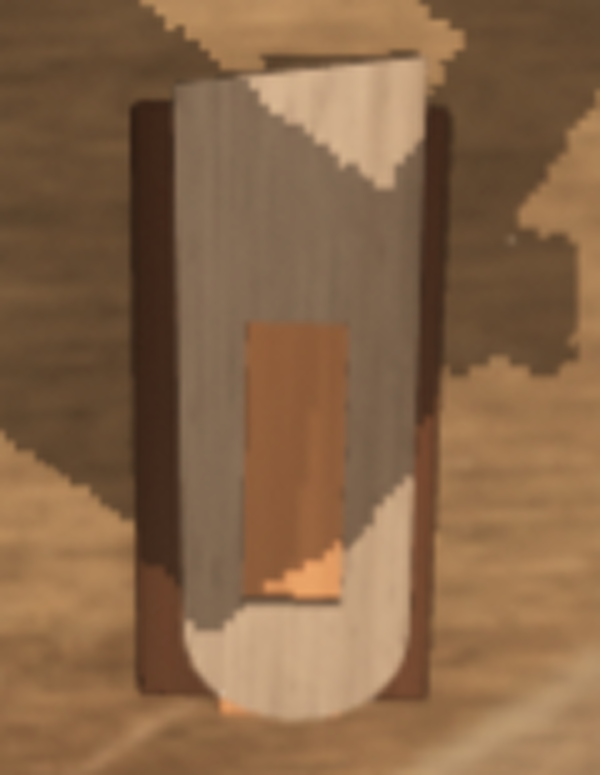

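```bash
python3 - <<'E'
from h import *
p,d,m=load('w8')
px=lambda a:(np.array(a,float)+.5)/5-.5+[250,85]
q=[(173,87),(184,620),(426,58),(410,620),(297,720),(247,324),(348,325),(243,600),(341,602)]
S=onz(m,[px(a) for a in q],.018); print(S.round(4))
for i,j in((0,1),(2,3),(5,7),(6,8)): print(np.arctan2(*(S[j]-S[i])[[1,0]]))
yl=np.polyfit(S[[0,1],0],S[[0,1],1],1);yr=np.polyfit(S[[2,3],0],S[[2,3],1],1)
for x in(.45,.5,.55):print(x,np.polyval(yl,x),np.polyval(yr,x))
print('slot mid',S[5:9].mean(0))
F=onz(m,[px(a) for a in [(135,110),(140,690),(450,110),(428,695)]],.005); print('foot',F.round(4))
E
```

```text
[[ 0.4403 -0.2776  0.018 ]
 [ 0.5412 -0.2823  0.018 ]
 [ 0.4372 -0.2325  0.018 ]
 [ 0.543  -0.2384  0.018 ]
 [ 0.5632 -0.2613  0.018 ]
 [ 0.4836 -0.2668  0.018 ]
 [ 0.4846 -0.2482  0.018 ]
 [ 0.5375 -0.2706  0.018 ]
 [ 0.5387 -0.2516  0.018 ]]
-0.04577969019006689
-0.05521209102283165
-0.06965194691142945
-0.06336668941031404
0.45 -0.2780748097628626 -0.23324711415360275
0.5 -0.2803653946833674 -0.23601052724868712
0.55 -0.28265597960387223 -0.2387739403437715
slot mid [ 0.51111894 -0.25929606  0.018     ]
foot [[ 0.4449 -0.2861  0.005 ]
 [ 0.5609 -0.2936  0.005 ]
 [ 0.4474 -0.2277  0.005 ]
 [ 0.5644 -0.2347  0.005 ]]
```

Call:
jog_arm(
  motion=[
    [-0.33, -0.13, -2, -0.6],
    [-0.33, -0.13, -4, -0.6],
    [-0.33, -0.13, -5.5, -0.6],
    [-0.33, -0.13, -6, -0.6],
    [-0.33, -0.13, -6, -0.6],
    [-0.33, -0.13, -6, -0.6],
  ],
)

```text
t: 12.4
tool_pos: [0.493, -0.2584, 0.0624]
tool_rot: [[-0.999, 0.054, 0.002], [0.054, 0.999, -0.002], [-0.002, -0.002, -1.0]]
force: [-0.4, 0.1, -0.4]
grip_width: 0.995
```

```bash
python3 - <<'E'
from h import *
o=ctrl.get_obs(); print(o['t'],o['tool_pos'],o['force'],o['joint_vel'].round(3)); snap('wrist','w9')
print(np.degrees(np.arctan2(o['tool_rot'][1,0],o['tool_rot'][0,0])))
E
```

```text
12.4 [ 0.49299525 -0.25836043  0.06240372] [-0.35534698  0.06031625 -0.35067659] [-0.    -0.001  0.003  0.001 -0.003 -0.   ]
176.90558614616015
```

View pics/w9.png

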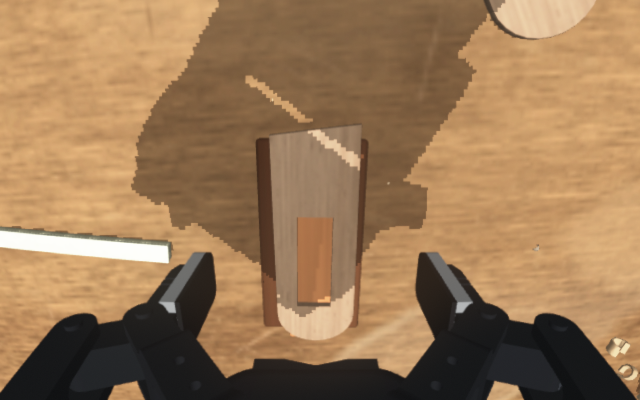

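Call:
jog_arm(
  motion=[
    [0, 0, 0, 0],
    [0, 0, 0, 0],
    [0, 0, -0.5, 0],
    [0, 0, -0.5, 0],
  ],
  claw=0.3,
)

```text
t: 12.95
tool_pos: [0.4916, -0.2575, 0.047]
tool_rot: [[-0.999, 0.054, -0.002], [0.054, 0.999, 0.002], [0.002, 0.001, -1.0]]
force: [0.3, 0.6, 1.1]
grip_width: 0.7
```

```bash
python3 - <<'E'
from h import *
o=ctrl.get_obs(); print(o['t'],o['tool_pos'],o['grip_width']); p,d,m=snap('wrist','w10')
P=[(u,v) for v in range(245,310,6) for u in range(180,260,6)]
X=deproj(m,d,P)-o['tool_pos']; X=X@o['tool_rot']
for a,b in zip(P,X): 
    if b[2]<0.03: print(a,b.round(4))
E
```

```text
12.95 [ 0.49163527 -0.25745095  0.04699887] 0.7001438198455975
(228, 245) [ 0.0113 -0.0361  0.0068]
(234, 245) [ 0.0117 -0.0334  0.006 ]
(240, 245) [ 0.012  -0.0307  0.0056]
(246, 245) [ 0.0103 -0.029   0.009 ]
(228, 251) [ 0.012  -0.0345  0.0001]
(234, 251) [ 0.0121 -0.032  -0.0001]
(240, 251) [ 0.0122 -0.0295 -0.0003]
(246, 251) [ 0.0066 -0.0295  0.0105]
(216, 257) [ 0.0076 -0.0406  0.003 ]
(222, 257) [ 0.0083 -0.0377  0.0018]
(228, 257) [ 0.0118 -0.0334 -0.0046]
(234, 257) [ 0.0116 -0.0312 -0.0041]
(240, 257) [ 0.0106 -0.0292 -0.0023]
(246, 257) [ 0.0051 -0.0291  0.0079]
(210, 263) [ 0.0079 -0.0415 -0.0026]
(216, 263) [ 0.0073 -0.0394 -0.0015]
(222, 263) [ 0.0117 -0.0346 -0.0091]
(228, 263) [ 0.0119 -0.0322 -0.0095]
(234, 263) [ 0.0116 -0.0301 -0.009 ]
(240, 263) [ 0.0081 -0.0293 -0.0026]
(246, 263) [ 0.0021 -0.0293  0.0081]
(204, 269) [ 0.0081 -0.0424 -0.0075]
(210, 269) [ 0.0079 -0.0402 -0.0072]
(216, 269) [ 0.0119 -0.0356 -0.014 ]
(222, 269) [ 0.0119 -0.0334 -0.014 ]
(228, 269) [ 0.012  -0.0311 -0.0141]
(234, 269) [ 0.011  -0.0294 -0.0124]
(240, 269) [ 0.0058 -0.0294 -0.0033]
(
[... 1481 characters left out ...]
98, 299) [ 0.0146 -0.0348 -0.0366]
(204, 299) [ 0.0129 -0.0339 -0.034 ]
(210, 299) [ 0.0128 -0.0321 -0.0338]
(216, 299) [ 0.008  -0.0325 -0.027 ]
(222, 299) [ 0.0072 -0.0308 -0.0258]
(228, 299) [ 0.0059 -0.0294 -0.0238]
(234, 299) [ 0.001  -0.0292 -0.0168]
(240, 299) [-0.0043 -0.0289 -0.0091]
(180, 305) [ 0.0124 -0.0407 -0.0366]
(186, 305) [ 0.0131 -0.0384 -0.0376]
(192, 305) [ 0.0129 -0.0367 -0.0373]
(198, 305) [ 0.0119 -0.0354 -0.0358]
(204, 305) [ 0.0128 -0.0331 -0.037 ]
(210, 305) [ 0.0129 -0.0312 -0.0371]
(216, 305) [ 0.0128 -0.0294 -0.0369]
(222, 305) [ 0.0056 -0.0307 -0.0269]
(228, 305) [ 0.004  -0.0293 -0.0247]
(234, 305) [-0.0011 -0.0292 -0.0175]
(240, 305) [-0.0072 -0.0291 -0.0091]
```

View pics/w10.png

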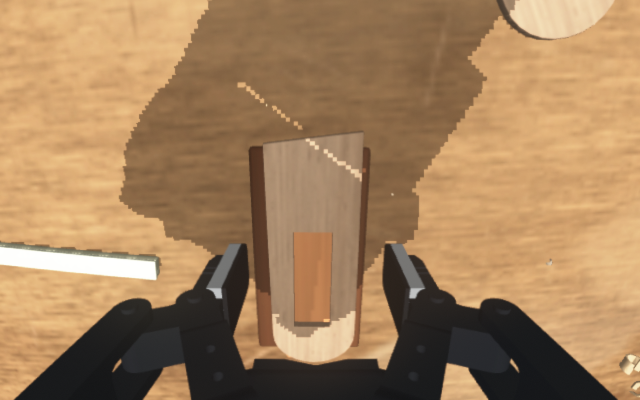

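Call:
jog_arm(
  motion=[
    [0, 0, -0.5, 0],
    [0, 0, -1, 0],
    [0, 0, -1, 0],
  ],
)

```text
t: 13.38
tool_pos: [0.4916, -0.2575, 0.0219]
tool_rot: [[-0.999, 0.054, -0.002], [0.054, 0.999, 0.002], [0.002, 0.001, -1.0]]
force: [0.1, 0.1, 0.6]
grip_width: 0.696
```

Call:
jog_arm(
  motion=[
    [0, 0, 0, 0],
    [0, 0, 0, 0],
    [0, 0, 0, 0],
    [0, 0, 0, 0],
  ],
  claw=1,
)

```text
t: 13.88
tool_pos: [0.4925, -0.2581, 0.0237]
tool_rot: [[-0.999, 0.054, 0.001], [0.054, 0.999, -0.001], [-0.001, -0.001, -1.0]]
force: [-0.4, 0.4, 5.4]
grip_width: 0.516
```

```bash
python3 - <<'E'
from h import *
o=ctrl.get_obs(); print(o['t'],o['tool_pos'],o['grip_width'],o['force'],o['wrist_torque']); p,d,m=snap('wrist','w11'); snap('side','s11');crop('s11',280,140,420,250,5,'s11c')
E
```

```text
13.875 [ 0.49249647 -0.25809001  0.02373462] 0.5155740639753028 [-0.36448394  0.42674284  5.39314035] [ 0.06704679 -0.01534688 -0.00151715]
```

View pics/w11.png

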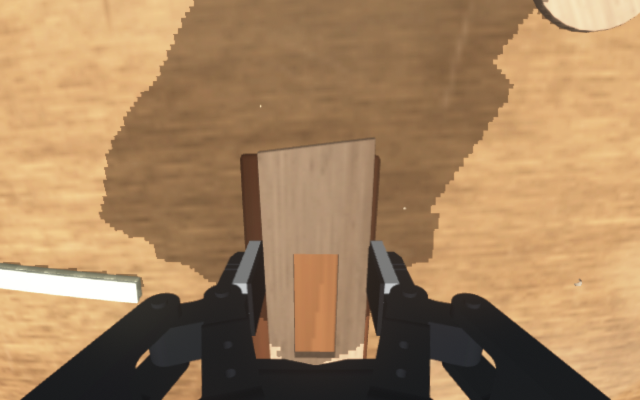

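View pics/s11c.png

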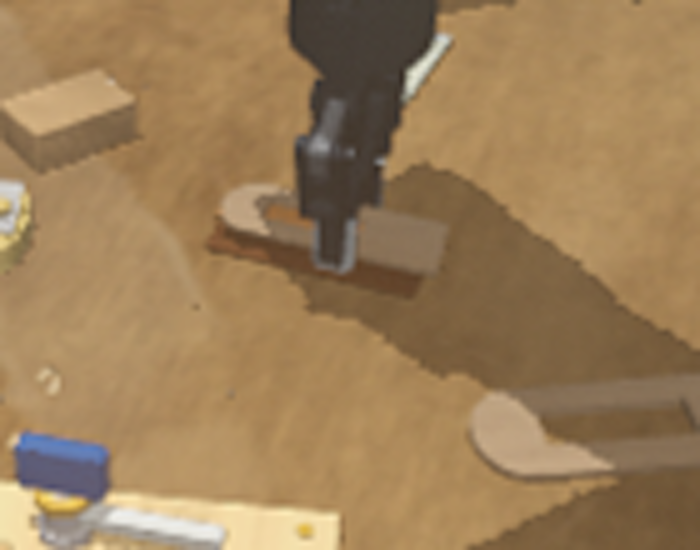

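Call:
jog_arm(
  motion=[
    [0, 0, 1, 0],
    [0, 0, 3, 0],
    [-0.2, 2, 4, 3],
    [-0.4, 4, 4, 6],
    [-0.6, 6, 4, 9],
    [-0.8, 8, 4, 12],
    [-1, 10, 4, 13.7],
    [-1.08, 12, 4, 13.7],
  ],
)

```text
t: 14.98
tool_pos: [0.4646, 0.0437, 0.1231]
tool_rot: [[-0.983, -0.184, -0.001], [-0.184, 0.983, 0.0], [0.001, 0.0, -1.0]]
force: [0.6, 0.6, 0.9]
grip_width: 0.513
```

Call:
jog_arm(
  motion=[
    [0, 1.09, 0, 0],
    [0, 1.09, 0, 0],
    [0, 1.09, -1.5, 0],
    [0, 1.09, -2.5, 0],
    [0, 1.09, -2.5, 0],
  ],
)

```text
t: 15.6
tool_pos: [0.4643, 0.0685, 0.0595]
tool_rot: [[-0.983, -0.183, -0.004], [-0.183, 0.983, 0.0], [0.004, 0.001, -1.0]]
force: [-0.0, -1.1, 1.1]
grip_width: 0.511
```

```bash
python3 - <<'E'
from h import *
o=ctrl.get_obs(); print(o['t'],o['tool_pos'],o['grip_width'],o['force'],o['wrist_torque']); p,d,m=snap('wrist','w12'); snap('side','s12');crop('s12',200,200,380,340,4,'s12c')
print(np.degrees(np.arctan2(o['tool_rot'][1,0],o['tool_rot'][0,0])))
E
```

```text
15.6 [0.46432641 0.06854502 0.0595395 ] 0.5109568771662492 [-4.45743236e-04 -1.08382221e+00  1.08119509e+00] [ 0.00147594 -0.00893294  0.00257225]
-169.46380365979442
```

View pics/w12.png

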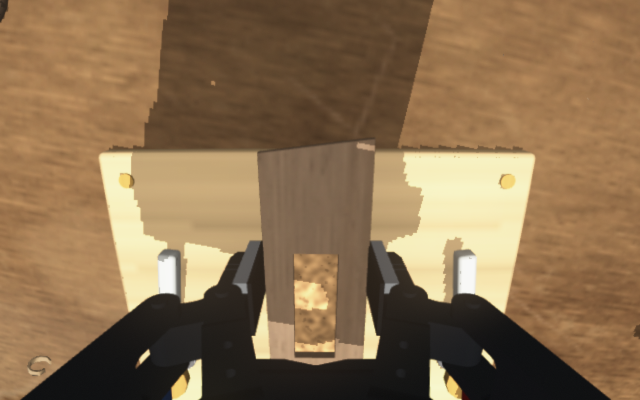

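View pics/s12c.png

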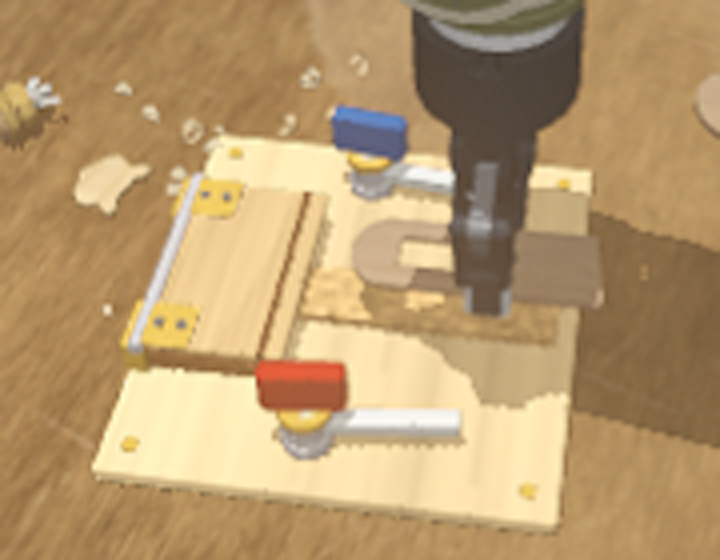

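Call:
jog_arm(
  motion=[
    [0, 0, -0.6, 0],
    [0, 0, -1.1, 0],
    [0, 0, -1.12, 0],
    [0, 0, -1.12, 0],
  ],
)

```text
t: 16.2
tool_pos: [0.4653, 0.0694, 0.0328]
tool_rot: [[-0.983, -0.184, 0.0], [-0.184, 0.983, -0.0], [-0.0, -0.0, -1.0]]
force: [-0.2, -0.2, 0.3]
grip_width: 0.513
```

```bash
python3 - <<'E'
from h import *
o=ctrl.get_obs(); print(o['t'],o['tool_pos'],o['grip_width'],o['force'],o['wrist_torque']); p,d,m=snap('wrist','w13'); snap('side','s13');crop('s13',230,230,360,330,6,'s13c')
print(np.degrees(np.arctan2(o['tool_rot'][1,0],o['tool_rot'][0,0])))
t=np.array([.5299,.0820]);th=.1845;R=np.array([[np.cos(th),-np.sin(th)],[np.sin(th),np.cos(th)]])
print('tcp in jig',R.T@(o['tool_pos'][:2]-t))
E
```

```text
16.2 [0.46531718 0.06936614 0.03284004] 0.5133827457506132 [-0.22231697 -0.21628869  0.27992401] [0.00036669 0.04814178 0.01025118]
-169.40010969352628
tcp in jig [-0.06580447 -0.00057139]
```

View pics/s13c.png

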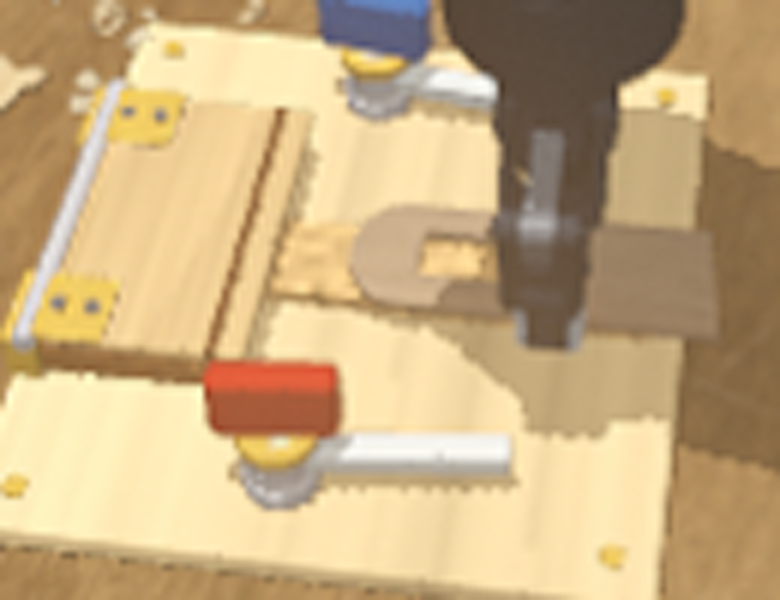

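View pics/w13.png

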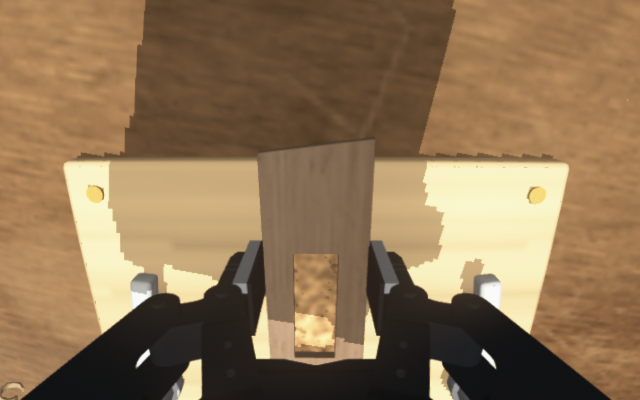

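Call:
jog_arm(
  motion=[
    [0, 0, -0.08, 0],
    [0, 0, -0.1, 0],
    [0, 0, -0.1, 0],
  ],
)

```text
t: 16.68
tool_pos: [0.4652, 0.0694, 0.0303]
tool_rot: [[-0.983, -0.184, -0.0], [-0.184, 0.983, 0.0], [0.0, 0.0, -1.0]]
force: [0.7, 0.3, -0.1]
grip_width: 0.515
```

Call:
jog_arm(
  motion=[
    [0, 0, -0.03, 0],
    [0, 0, -0.03, 0],
  ],
)

```text
t: 16.92
tool_pos: [0.4653, 0.0694, 0.0297]
tool_rot: [[-0.983, -0.184, 0.0], [-0.184, 0.983, -0.0], [-0.0, -0.0, -1.0]]
force: [-1.6, -0.1, 3.0]
grip_width: 0.514
```

```bash
python3 - <<'E'
from h import *
o=ctrl.get_obs(); print(o['t'],o['tool_pos'],o['force'],o['wrist_torque'])
E
```

```text
16.925 [0.46529707 0.069354   0.02971401] [-1.63965917 -0.09846079  3.00345564] [ 0.04346298  0.127701   -0.00636179]
```

Call:
jog_arm(
  motion=[
    [0, 0, 0.02, 0],
    [0.2, 0.037, 0.02, 0],
    [0.4, 0.074, 0.02, 0],
    [0.6, 0.112, 0.02, 0],
    [0.8, 0.15, 0.02, 0],
    [1.0, 0.187, 0.02, 0],
    [1.18, 0.22, 0.02, 0],
    [1.18, 0.22, 0.02, 0],
  ],
)

```text
t: 17.92
tool_pos: [0.495, 0.0749, 0.03]
tool_rot: [[-0.983, -0.184, 0.0], [-0.184, 0.983, -0.0], [-0.0, -0.0, -1.0]]
force: [-1.2, 0.8, -0.2]
grip_width: 0.518
```

```bash
python3 - <<'E'
from h import *
o=ctrl.get_obs(); print(o['t'],o['tool_pos'],o['grip_width'],o['force'],o['wrist_torque']); snap('side','s14');crop('s14',230,230,360,330,6,'s14c')
t=np.array([.5299,.0820]);th=.1845;R=np.array([[np.cos(th),-np.sin(th)],[np.sin(th),np.cos(th)]])
print('tcp in jig',R.T@(o['tool_pos'][:2]-t))
E
```

```text
17.925 [0.49499165 0.07488938 0.03002377] 0.5176101733360677 [-1.23007144  0.79079775 -0.20445067] [-0.0110028   0.00172706  0.08447411]
tcp in jig [-0.03562037 -0.00058583]
```

View pics/s14c.png

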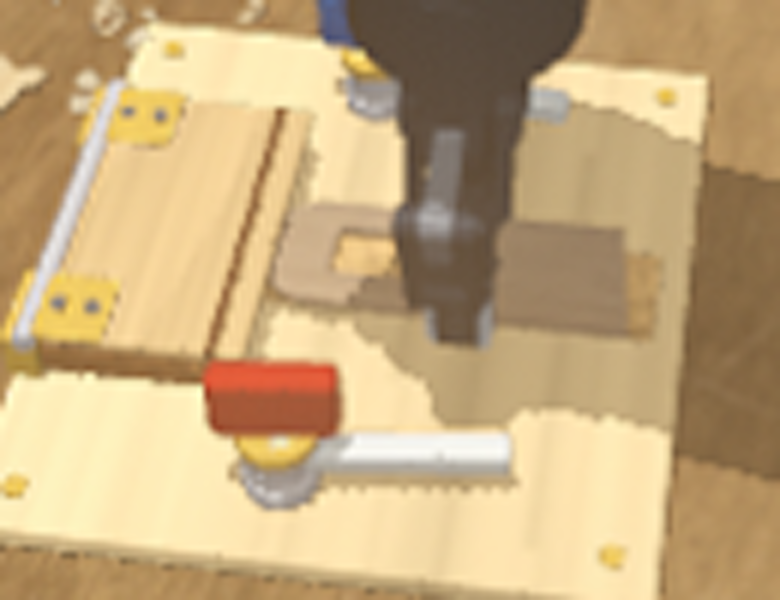

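Call:
jog_arm(
  motion=[
    [0.16, 0.03, 0, 0],
    [0.32, 0.06, 0, 0],
    [0.48, 0.09, 0, 0],
    [0.64, 0.12, 0, 0],
    [0.67, 0.125, 0, 0],
    [0.67, 0.125, 0, 0],
  ],
)

```text
t: 18.73
tool_pos: [0.5114, 0.078, 0.03]
tool_rot: [[-0.983, -0.184, -0.0], [-0.184, 0.983, 0.0], [0.0, 0.0, -1.0]]
force: [0.2, -0.1, -0.2]
grip_width: 0.513
```

Call:
jog_arm(
  motion=[
    [0.04, 0.007, 0, 0],
    [0.06, 0.011, 0, 0],
    [0.06, 0.011, 0, 0],
  ],
)

```text
t: 19.1
tool_pos: [0.513, 0.0783, 0.03]
tool_rot: [[-0.983, -0.184, -0.0], [-0.184, 0.983, -0.0], [0.0, 0.0, -1.0]]
force: [-0.2, -0.4, -1.1]
grip_width: 0.511
```

```bash
python3 - <<'E'
from h import *
o=ctrl.get_obs(); print(o['t'],o['tool_pos'],o['grip_width'],o['force'],o['wrist_torque']); snap('side','s15');crop('s15',230,230,360,330,6,'s15c')
t=np.array([.5299,.0820]);th=.1845;R=np.array([[np.cos(th),-np.sin(th)],[np.sin(th),np.cos(th)]])
print('tcp in jig',R.T@(o['tool_pos'][:2]-t))
E
```

```text
19.1 [0.5129653  0.07826133 0.03004421] 0.5109752901358386 [-0.23438129 -0.44517353 -1.06267777] [-0.04228334 -0.01045908  0.00879399]
tcp in jig [-0.01733316 -0.00056846]
```

View pics/s15c.png

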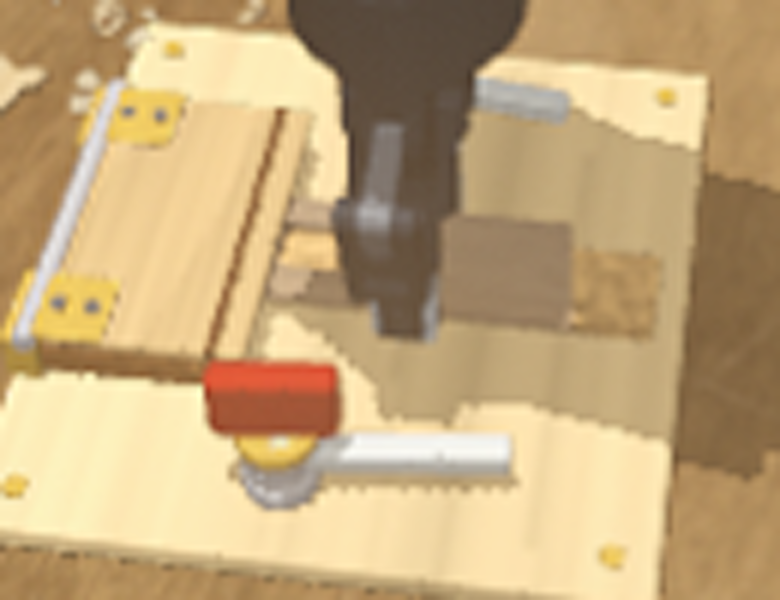

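Call:
jog_arm(
  motion=[
    [0.04, 0.007, 0, 0],
    [0.04, 0.007, 0, 0],
  ],
)

```text
t: 19.4
tool_pos: [0.5137, 0.0784, 0.0299]
tool_rot: [[-0.983, -0.184, -0.001], [-0.184, 0.983, -0.0], [0.001, 0.0, -1.0]]
force: [-2.0, -0.5, 0.1]
grip_width: 0.515
```

Call:
jog_arm(
  motion=[
    [0.04, 0.007, 0, 0],
    [0.04, 0.007, 0, 0],
  ],
)

```text
t: 19.65
tool_pos: [0.5138, 0.0785, 0.0298]
tool_rot: [[-0.983, -0.184, -0.003], [-0.184, 0.983, -0.0], [0.003, 0.0, -1.0]]
force: [-7.8, -2.1, 3.8]
grip_width: 0.513
```

Call:
jog_arm(
  motion=[
    [-0.03, -0.005, 0, 0],
    [-0.03, -0.005, -0.05, 0],
    [-0.03, -0.005, -0.06, 0],
    [-0.03, -0.005, -0.06, 0],
  ],
)

```text
t: 20.15
tool_pos: [0.5138, 0.0784, 0.0296]
tool_rot: [[-0.983, -0.184, -0.001], [-0.184, 0.983, -0.0], [0.001, -0.0, -1.0]]
force: [-10.9, -2.3, 16.5]
grip_width: 0.509
```

Call:
jog_arm(
  motion=[
    [-0.01, -0.002, 0, 0],
    [-0.01, -0.002, 0, 0],
    [-0.01, -0.002, 0, 0],
    [-0.01, -0.002, 0, 0],
  ],
)

```text
t: 20.65
tool_pos: [0.5138, 0.0784, 0.0296]
tool_rot: [[-0.983, -0.184, -0.001], [-0.184, 0.983, -0.0], [0.001, -0.0, -1.0]]
force: [-8.7, -1.3, 15.3]
grip_width: 0.516
```

```bash
python3 - <<'E'
from h import *
for i in range(2):
    snap('side','s16'); o=ctrl.get_obs(); print(o['t'],o['tool_pos'],o['grip_width'],o['force'],o['wrist_torque'])
crop('s16',230,230,360,330,6,'s16c'); snap('wrist','w16')
t=np.array([.5299,.0820]);th=.1845;R=np.array([[np.cos(th),-np.sin(th)],[np.sin(th),np.cos(th)]])
print('tcp in jig',R.T@(o['tool_pos'][:2]-t),o['tool_rot'].round(4))
E
```

```text
20.7 [0.51376209 0.07841621 0.02961574] 0.5160003261418219 [-9.57683903 -1.59480663 15.47419098] [-0.19934652  1.48466029  0.02291198]
20.75 [0.51377607 0.07842048 0.02962593] 0.5141402966794044 [-9.34376966 -1.59923947 14.58851532] [-0.16952893  1.54024601  0.04684849]
tcp in jig [-0.01650696 -0.00056075] [[-9.829e-01 -1.842e-01 -6.000e-04]
 [-1.842e-01  9.829e-01 -2.000e-04]
 [ 6.000e-04 -1.000e-04 -1.000e+00]]
```

View pics/s16c.png

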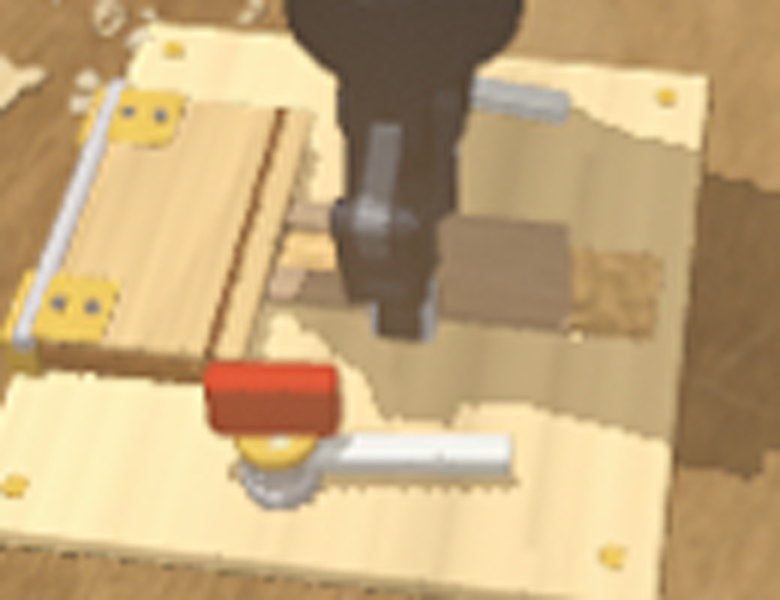

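View pics/w16.png

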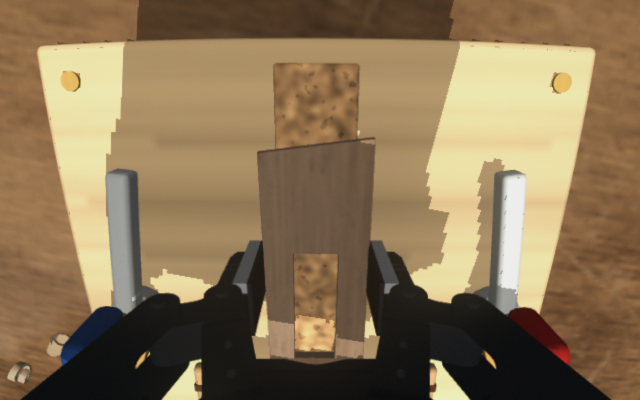

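```bash
python3 - <<'E'
from h import *
p,d,m=load('w16');t=np.array([.5299,.0820]);th=.1845;R=np.array([[np.cos(th),-np.sin(th)],[np.sin(th),np.cos(th)]])
for uv,z in [((374.5,138.5),.024),((258,152),.024),((274,64),.02),((358,64),.02)]:
    print(((onz(m,[uv],z)[0,:2]-t)@R).round(4))
ctrl.hand_in()
E
```

```text
[-0.0728  0.0227]
[-0.0676 -0.0217]
[-0.0999 -0.015 ]
[-0.0999  0.016 ]
the job is handed in; nothing more can be done
```

I opened both knobs, slid the smaller strip (the one on the rest) under the lap to the stop, and handed in at about 20.8 s of the 58 s. I was still gripping the strip and pressing it on the tongue. The hand-in gave no verdict.

- **Knobs:** I turned each until the wrist torque rose to about 0.5 N m, its end stop. The pictures show both arms pointing to the front edge.
- **Strip position:** forward force rose at the stop just where my measurements put it. The strip's rear corner measured x = -72.8 mm in the jig, so its rounded end is about 25 mm past the lip. It lies about 0.6 mm off the centre line and within about 0.2° of the jig's direction by the tool's yaw.
- **Flatness and lap:** the tool's tilt is under 0.001 rad, and the side pictures show no lift of the lap. Neither the strip's own tilt nor the lap's angle could be read directly.
- **Force:** the press reads about 15 N down, with about 9 N left pushing against the stop. This is the wrist reading, so the force between strip and tongue is inferred from it.
- **Bystanders:** I saw no contact with the loose things, but did not measure their positions again at the end.

One check disagreed: early on, the scene camera put the jig about 8 mm off in y from the side and wrist cameras. I used the wrist camera's figure, and every contact that followed fitted it.

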